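Raise the counterweighted barrier and release the carrier into the station

TASK

Push the red-and-white barrier arm up by the black roller of its handle until it tips over its balance point and stays standing by itself. Then push the blue carrier with the clamped ball joint along the track, past the raised barrier, until its front wall rests against the two rubber buffers of the end stop. Only push: the carrier must slide in the track without being lifted, and the other things on the table must stay where they are.

Things in the scene. Friction and masses are not known exactly. Their poses are not given: they have to be found in the camera images.
- track: Carrier track fixed to the table: metal plate 166 mm wide (x), 500 mm long (y), 6 mm thick, with two guide rails up to 28 mm high, 136 mm apart inside. Origin: centre of its underside. x points across, away from the robot, y along the track, z up. Carriers travel to the -y end, where an end stop 49 mm high has two rubber buffers with faces at track y = -235 mm. The +y end is open.
- barrier (a joint): Barrier hinge, rad: 0 lowered (boom level across the track), grows as the boom rises; 1.65 is the raised stop, just past vertical. Balance point 0.65 to 0.8: below it the arm falls back, above it the counterweight takes it to the raised stop, where it stays. Lightly damped, no latch. Lowered, 2 to 4 N pushed away from the robot on the roller starts it; less further up.
- barrier_hinge (a point): Fixed point on the hinge axis (parallel to the track's y), 85 mm above the table, beside the far rail at track x = 115, y = -20 mm. The boom, a red-and-white square tube 18 x 20 mm, reaches 226 mm from here towards the robot, centred 35 mm below the axis: it bars the track 40 to 60 mm above the table. The counterweight, a dark steel roll 46 mm across, sits behind and above the hinge.
- barrier_handle (a point): Centre of the black free-turning roller (20 mm thick, 98 long, parallel to the hinge axis) between the two steel uprights of the U handle on the boom's near end. Lowered: 212 mm from the hinge axis towards the robot and 75 mm above it (160 above the table). Pushed away from the robot on its near side it swings up and away; raised, it and the boom are 60 mm or more beyond the track's middle line.
- carrier: Loose blue plastic carrier, 132 mm wide (x), 190 mm long (y), between the rails; a black ball joint is clamped in it, 120 mm high at the front, under 75 mm in the rear half. Origin: centre of its underside; axes as the track's. Front (-y) and rear (+y) walls 50 mm high. 0.8 kg, slides at about 5 N. Starts upstream (+y) of the barrier; against the buffers its origin is at track y = -140 mm.
- carrier_push (a point): Middle of the outer face of the carrier's rear wall (a black rubber pad marks it), 34 mm above the table; the wall reaches from 6 to 56 mm above the table, the face looks to the track's +y. Pushed here towards track -y.
- dock (a point): Fixed point where carrier_push is when the carrier rests against the buffers (track x = 0, y = -45 mm, 34 mm above the table).
- paint_jar: Bystander: paint jar with a white cap, 56 mm across, 66 mm high, right of the track. Origin: centre of its underside.
- marker: Bystander: white marker pen with a black cap, 138 mm long, lying in front of the track. Origin: under its centre.
- grease_tube: Bystander: white grease tube with a red cap, 150 mm long, 40 mm high, lying in front of the track. Origin: under its centre.
- boot: Bystander: black rubber dust boot, 45 mm across, 22 mm high, in front of the track. Origin: centre of its underside.
- castle_nut: Bystander: steel castle nut, 25 mm, 18 mm high, in front of the track's right half. Origin: centre of its underside.
- tape_roll: Bystander: brown tape roll, 89 mm across, 19 mm high, left of the track at the back. Origin: centre of its underside.

How it is judged:
On the way, in this order (a step that is already met when the one before it is completed fails the run):
1. the barrier stands raised at its stop by itself, the fingers off it, while the carrier still waits upstream of it (value of joint barrier above 1.5 rad and contact force between the fingers and anything else below 0.5 N and y of carrier in the frame of track above 0.08 m), for 0.2 s.
2. the carrier has been pushed home against the buffers (y of carrier in the frame of track below -0.135 m and value of joint barrier above 1.5 rad), for 0.2 s.
At the end, for the whole second after the job is handed in: The barrier stands raised by itself (joint above 1.5 rad), and the carrier is at rest, flat in the track, less than 5 mm short of its place against the buffers (origin beyond track y = -135 mm) (all of step 2 and z of carrier in the frame of track below 0.012 m and angle between carrier's own z axis and vertical below 0.05 rad and linear speed of carrier below 0.01 m/s); the robot touches nothing.
It fails at once if the carrier is lifted or tipped (10 mm off the track's plate or 0.15 rad) (z of carrier in the frame of track above 0.016 m or angle between carrier's own z axis and vertical above 0.15 rad).
It fails at once if another thing on the table is moved by more than 30 mm (distance of any of paint_jar, marker, grease_tube, boot, castle_nut, tape_roll from where it was at the start of the episode above 0.03 m).
It also fails if it takes over 58 s, if anything falls off the work surface, if the arm or the gripper's body presses on something with over 40 N, if the wrist force passes 120 N, or if a joint passes its speed limit or range.

ROBOT

A 6-joint arm with a two-finger parallel gripper is mounted at the origin on a cart in front of the work surface, level with it; the furniture and walls round the work are solid. World frame = base frame: x ahead of the robot, y to its left, z up, the work surface at z = 0. Lengths are in m, angles in rad, forces in N, time in s.
With the tool pointing down it reaches from about 0.275 to 0.825 m from the base axis. Payload 4.9 kg.
Tool frame: the origin (TCP) lies on the mounting face of the last link; the fingertips stand 173 mm ahead of it and the grasp point (between the pads) lies 155 mm ahead of it; x points along the fingers, z is the direction in which the jaws open and shut, and the axes are right-handed (so a half turn about x gives the same grasp; the last joint's range is limited). The gripper opens to 85 mm and grips with 20 to 120 N. Pads are 22 mm wide; open, the fingers measure 114 mm over their backs; the gripper's body (76 mm by 85 mm) begins 54 mm behind the grasp point. The pads swing forward as they close: fully open they stand 13 mm farther back than shut.
Start: joints at [-1.274, 0.326, -0.193, 1.052, 0, 1.437], TCP at [0.23, -0.5, 0.405] pointing down, gripper open.
Joint ranges: [-2.65, 2.65], [-0.97, 1.79], [-1.3, 1.35], [-1.93, 2.1], [-1.47, 1.37], [-3.14, 3.14]. Speed limits (rad/s): [2.57, 2.57, 3.14, 3.14, 3.14, 3.14].

INTERFACE

Orientations are given as a rotation vector (axis times angle).
In Python, from bench import manip gives the robot as it stands.
- The arm moves only by the tool apply_moves, never from a script. Its arguments are lists of equal length, an entry for each row: "dp": the shift along the tool's x, y, z in m, a list of three; "yaw": the turn about the tool's x in rad. In form: {"dp": [[dx, dy, dz], ...], "yaw": [yaw, ...]}. A call has 1 to 10 rows; each row is the pose to reach, as a shift and turn from the pose measured when the call began, along the tool's axes at that moment; what a row does not reach only later rows make up. A row lasts 1/10 s, in which the tool goes at most 50 mm and 8.59 degrees, less where a joint would pass 70% of its speed; a pose out of reach is approached as far as the arm can. A call with a gripper value outside its range is refused whole. "fingers" is the opening, from 0 (shut) to 1 (fully open), set as the call begins (left out, the last holds). The fingers move at their own pace and stop on an object; "force" is the grip in N (left out, the last holds). Time passes only in rows, so rows that repeat a pose let the fingers close. It gives the time, the measured TCP pose, the force and the opening at its end, in the units of the state.
- manip.get_obs(): the state, without advancing time (a new reading comes with each control period).
- manip.read_camera(name): name is "side" or "top"; returns a dict with "img" (480x640x3 uint8, red, green, blue), "camera_matrix" (3x3 intrinsics, pixels), "R" (3x3) and "t" (3): a world point X has camera coordinates R X + t. Camera axes: x right, y down, z forward; pixel columns grow to the right and rows downward; lengths in m; the calibration is good to about 2 mm. A picture is of the moment at which its call begins. There is no depth.
- manip.hand_in(): hands the job in, once; it reports no verdict.
The state is a dict: "time_s": time; "qpos": joint angles; "dq": joint speeds; "effort": joint torques, N m; "tool_pos": TCP position; "tool_rot": TCP orientation; "ft_force": force on the tool from outside, world axes, zero at the start; "ft_torque": the same for the moment, N m; "gripper_width": finger opening in m.
Only numpy, scipy, OpenCV 4.12 (cv2) and the standard library are available. Lean on these libraries where they do the work, as an engineer would, in place of code of your own. Each camera call takes 0.05 s, during which the arm holds its last target.

## Working session

There is one attempt and no reset: what is moved stays moved. The work goes in short steps, Python scripts to look and compute and a tool call to move; the robot and the scene stay as the last step left them, time stands still between calls to the robot, and variables do not carry over. Pictures are saved under pics/ and viewed, and the job is handed in when it is done.

Besides the shell and the picture viewer there is one more tool, called after "Emit:" as name(argument=value, ...) on one line, values as JSON. apply_moves: Moves the arm, as the interface text tells. Its arguments: {"type":"object","properties":{"dp":{"type":"array","items":{"type":"array","items":{"type":"number"}}},"yaw":{"type":"array","items":{"type":"number"}},"fingers":{"type":"number"},"force":{"type":"number"}},"required":["dp","yaw"]}

```bash
mkdir -p pics
python3 - <<'E'
from bench import manip
import cv2,numpy as np
o=manip.get_obs(); print({k:np.round(v,3) for k,v in o.items()})
for n in("side","top"):
    c=manip.read_camera(n); cv2.imwrite(f"pics/{n}0.png",c["img"][:,:,::-1])
    np.savez(f"{n}.npz",**{k:np.array(v) for k,v in c.items()})
    print(n,c["camera_matrix"],c["R"],c["t"])
E
```

```text
{'time_s': np.float64(0.0), 'qpos': array([-1.274,  0.327, -0.194,  1.052,  0.   ,  1.437]), 'dq': array([ 0.001, -0.   ,  0.001, -0.001, -0.001, -0.001]), 'effort': array([ 1.0000e-03, -4.4340e+01,  2.6244e+01,  1.5000e-02, -0.0000e+00,
        0.0000e+00]), 'tool_pos': array([ 0.23 , -0.499,  0.404]), 'tool_rot': array([ 0.887,  1.384, -0.886]), 'ft_force': array([0.025, 0.113, 0.056]), 'ft_torque': array([-0.051, -0.045,  0.005]), 'gripper_width': np.float64(0.085)}
side [[556.86845322   0.         318.1324778 ]
 [  0.         556.86845322 243.46736585]
 [  0.           0.           1.        ]] [[ 0.94867657 -0.31621082  0.00484588]
 [-0.15381388 -0.47474331 -0.86657953]
 [ 0.27632237  0.82135833 -0.49901547]] [-0.49604226  0.21552223  1.21718324]
top [[433.24424357   0.         318.5916791 ]
 [  0.         433.24424357 238.07344622]
 [  0.           0.           1.        ]] [[-0.01099579 -0.99984708  0.01359801]
 [-0.99679215  0.00988206 -0.07942131]
 [ 0.07927479 -0.01442769 -0.99674839]] [0.06138981 0.53527708 1.06399771]
```

View pics/side0.png

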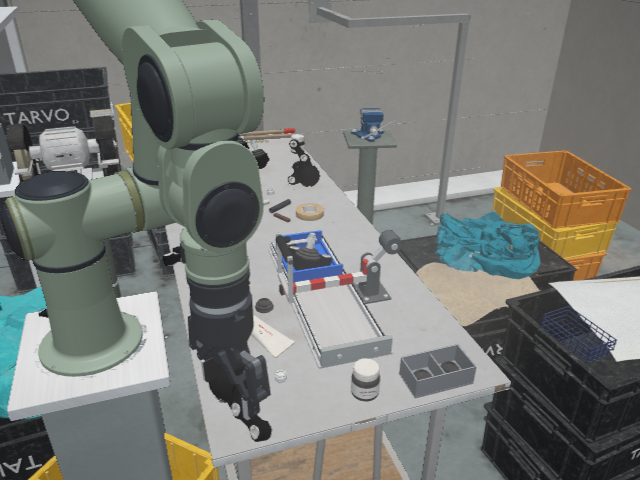

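View pics/top0.png

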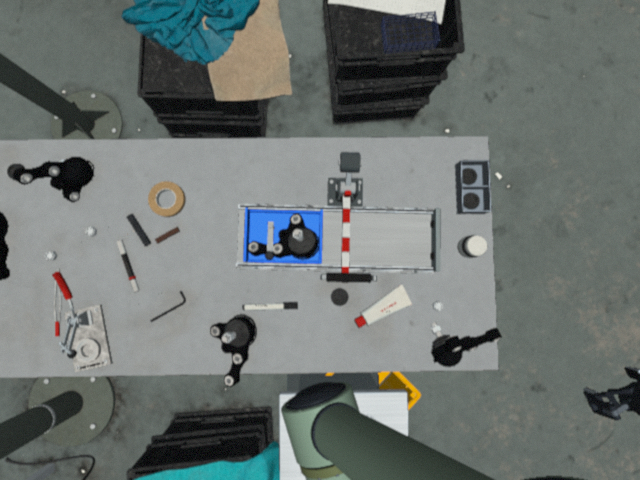

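Run:
```python
import cv2
a=cv2.imread("pics/top0.png")[140:320,220:460]; cv2.imwrite("pics/top0c.png",cv2.resize(a,None,fx=3.3,fy=3.3,interpolation=cv2.INTER_CUBIC))
a=cv2.imread("pics/side0.png")[220:370,240:410]; cv2.imwrite("pics/side0c.png",cv2.resize(a,None,fx=4,fy=4,interpolation=cv2.INTER_CUBIC))
```

```text
(no output)
```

View pics/top0c.png

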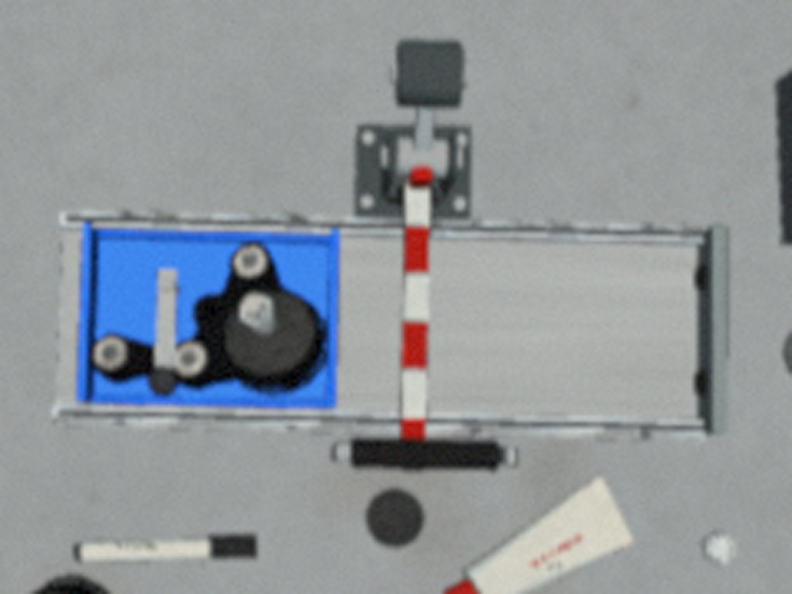

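View pics/side0c.png

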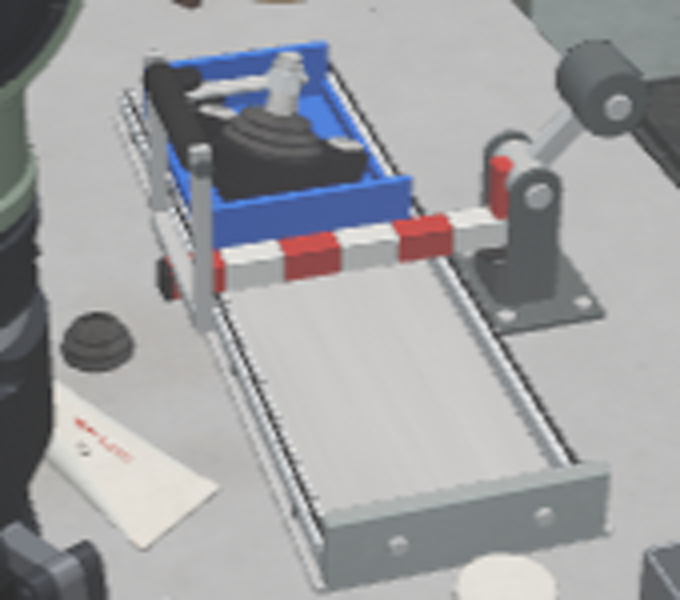

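```bash
cat > h.py <<'E'
import numpy as np
from scipy.spatial.transform import Rotation as Ro
def ray(n,uv,z):
    c=np.load(f"{n}.npz"); K,R,t=c["camera_matrix"],c["R"],c["t"]
    d=R.T@np.linalg.solve(K,[uv[0],uv[1],1]); o=-R.T@t
    return o+d*(z-o[2])/d[2]
def proj(n,X):
    c=np.load(f"{n}.npz"); p=c["camera_matrix"]@(c["R"]@np.array(X)+c["t"]); return p[:2]/p[2]
E
python3 - <<'E'
from h import *
P={"rollL":(352,453,.16),"rollR":(500,455,.16),"railFL":(65,217,.028),"railNL":(57,413,.028),"stopF":(728,228,.049),"stopN":(724,432,.049),
"cRF":(84,224,.056),"cRN":(79,402,.056),"cFF":(340,230,.056),"cFN":(336,407,.056),"boot":(395,518,.02),"tube":(600,478,.02),"tube2":(450,590,.04),"weight":(430,75,.16),"boomfarTop":(420,178,.06)}
for k,(a,b,z) in P.items(): print(k,np.round(ray("top",(220+a/3.3,140+b/3.3),z),4))
from bench import manip
print(Ro.from_rotvec(manip.get_obs()["tool_rot"]).as_matrix().round(3))
for p in [(186,60),(203,150)]:pass
for s in [(175,110)]:
  for z in(.16,): print("side roller",ray("side",(240+s[0]/4,220+s[1]/4),z).round(4))
E
```

```text
rollL [0.4394 0.0412 0.16  ]
rollR [ 0.4371 -0.0561  0.16  ]
railFL [0.6182 0.2519 0.028 ]
railNL [0.4703 0.2574 0.028 ]
stopF [ 0.6022 -0.2449  0.049 ]
stopN [ 0.4506 -0.2369  0.049 ]
cRF [0.6085 0.2333 0.056 ]
cRN [0.4776 0.2366 0.056 ]
cFF [0.6023 0.0447 0.056 ]
cFN [0.4719 0.0492 0.056 ]
boot [0.3889 0.005  0.02  ]
tube [ 0.417  -0.1503  0.02  ]
tube2 [ 0.337  -0.0334  0.04  ]
weight [ 0.6915 -0.0143  0.16  ]
boomfarTop [ 0.6399 -0.0147  0.06  ]
[[-0.     0.909  0.418]
 [ 0.001  0.418 -0.909]
 [-1.     0.    -0.002]]
side roller [4.402e-01 1.000e-04 1.600e-01]
```

Emit:
apply_moves(dp=[[0,0.027,-0.03],[0,0.054,-0.06],[0,0.081,-0.09],[0,0.108,-0.12],[0,0.135,-0.15],[0,0.162,-0.18],[0,0.19,-0.21],[0,0.217,-0.24],[0,0.245,-0.27],[0,0.272,-0.3]], yaw=[0.05,0.1,0.15,0.2,0.25,0.3,0.35,0.4,0.45,0.465], fingers=0)

```text
time_s: 1.1
tool_pos: [0.3515, -0.1117, 0.4044]
tool_rot: [1.236, 1.193, -1.235]
ft_force: [1.2, -0.3, 0.0]
gripper_width: 0.0001
```

Emit:
apply_moves(dp=[[0,0.005,-0.03],[0,0.012,-0.06],[0.02,0.018,-0.09],[0.05,0.025,-0.106],[0.08,0.025,-0.106],[0.091,0.025,-0.106],[0.091,0.025,-0.106]], yaw=[0,0,0,0,0,0,0])

```text
time_s: 1.8
tool_pos: [0.3791, -0.006, 0.3119]
tool_rot: [1.235, 1.198, -1.237]
ft_force: [0.2, 0.4, -0.7]
gripper_width: -0.0001
```

```bash
cat > look.py <<'E'
import sys,cv2,numpy as np
from bench import manip
from h import *
o=manip.get_obs(); R=Ro.from_rotvec(o["tool_rot"]).as_matrix()
print(o["time_s"],o["tool_pos"].round(4),"\n",R.round(3),o["ft_force"].round(2),o["gripper_width"])
for n,(a,b,c,d) in (("side",(130,400,220,470)),("top",(110,330,200,480))):
    i=manip.read_camera(n)["img"][:,:,::-1]
    np.save(f"{n}_last.npy",i)
    cv2.imwrite(f"pics/{n}{sys.argv[1]}.png",cv2.resize(i[a:b,c:d],None,fx=2.2,fy=2.2,interpolation=cv2.INTER_CUBIC))
E
python3 look.py 1
```

```text
1.8 [ 0.3791 -0.006   0.3119] 
 [[-0.005  0.999 -0.035]
 [ 0.002 -0.035 -0.999]
 [-1.    -0.005 -0.002]] [ 0.2   0.36 -0.74] -8.735131723933888e-05
```

```bash
sleep 1
```

```text
(no output)
```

View pics/side1.png

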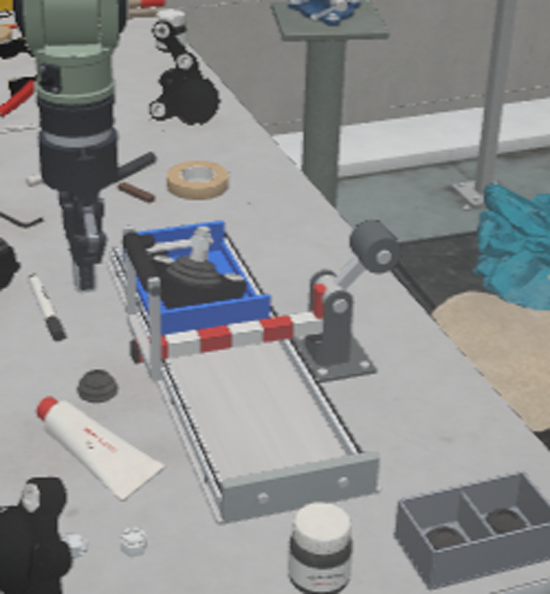

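View pics/top1.png

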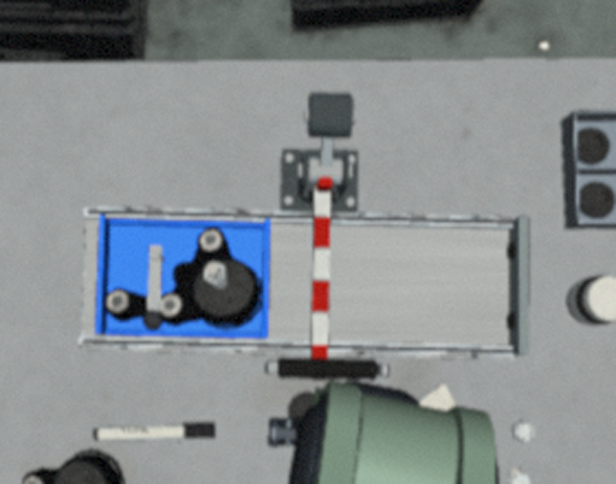

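Emit:
apply_moves(dp=[[0,0.015,0],[0,0.03,0],[0,0.038,0],[-0.01,0.043,0],[-0.021,0.048,0],[-0.032,0.053,0],[-0.042,0.058,0],[-0.054,0.066,0],[-0.066,0.076,0],[-0.078,0.085,0]], yaw=[0,0,0,0,0,0,0,0,0,0])

```text
time_s: 2.9
tool_pos: [0.4657, -0.0098, 0.3932]
tool_rot: [1.237, 1.193, -1.235]
ft_force: [-1.0, -0.2, -1.0]
gripper_width: -0.0001
```

```bash
python3 look.py 2
```

```text
2.9 [ 0.4657 -0.0098  0.3932] 
 [[ 0.     0.999 -0.036]
 [ 0.001 -0.036 -0.999]
 [-1.     0.    -0.001]] [-0.97 -0.21 -0.95] -9.340633432857411e-05
```

View pics/side2.png

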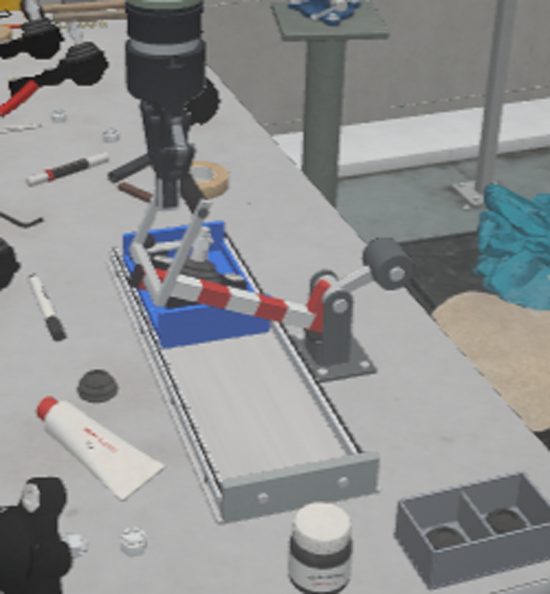

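Emit:
apply_moves(dp=[[-0.013,0.014,0],[-0.027,0.03,0],[-0.036,0.044,0],[-0.044,0.058,0],[-0.051,0.071,0],[-0.057,0.085,0],[-0.062,0.1,0],[-0.066,0.11,0],[-0.066,0.09,0],[-0.066,0.06,0]], yaw=[0,0,0,0,0,0,0,0,0,0])

```text
time_s: 4.0
tool_pos: [0.5271, -0.0122, 0.4596]
tool_rot: [1.239, 1.19, -1.231]
ft_force: [-0.2, 0.3, 0.2]
gripper_width: 0.0002
```

```bash
python3 look.py 3
```

```text
4.0 [ 0.5271 -0.0122  0.4596] 
 [[ 0.005  0.999 -0.036]
 [ 0.002 -0.036 -0.999]
 [-1.     0.005 -0.002]] [-0.18  0.33  0.24] 0.00020907662026055116
```

View pics/side3.png

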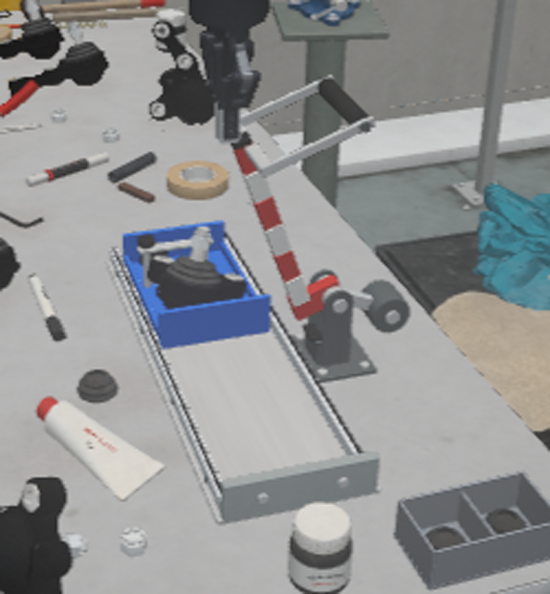

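Emit:
apply_moves(dp=[[0,-0.03,0],[0,-0.05,-0.02],[0,-0.05,-0.06],[0,-0.05,-0.1],[0,-0.05,-0.13],[0,-0.05,-0.13],[0,-0.05,-0.13],[0,-0.05,-0.13],[0,-0.05,-0.13],[0,-0.05,-0.13]], yaw=[0,0,0,0,0,0,0,0,0,0])

```text
time_s: 5.1
tool_pos: [0.479, 0.081, 0.4601]
tool_rot: [1.225, 1.234, -1.188]
ft_force: [-0.5, -0.9, -0.7]
gripper_width: -0.0002
```

```bash
python3 look.py 4
```

```text
5.1 [0.479  0.081  0.4601] 
 [[ 0.001  1.     0.009]
 [ 0.029  0.009 -1.   ]
 [-1.     0.001 -0.029]] [-0.52 -0.89 -0.71] -0.00020499847916134915
```

View pics/side4.png

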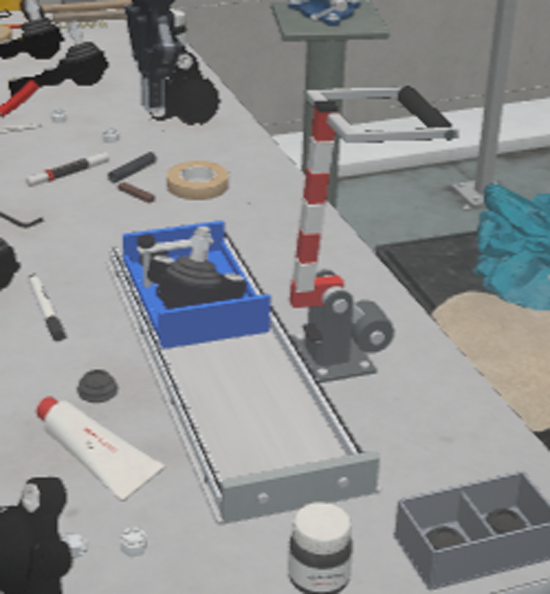

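View pics/top4.png

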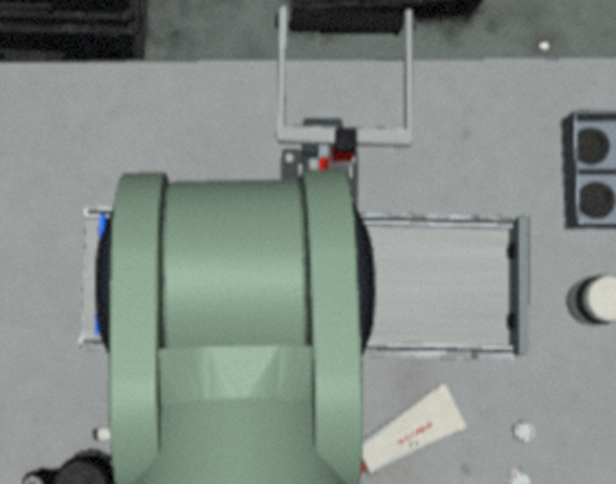

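```bash
python3 -c "
from bench import manip
o=manip.get_obs();print(o['qpos'].round(3),o['dq'].round(3),o['tool_pos'],o['ft_force'])"
```

```text
[ 0.008  0.172 -0.254  1.144  0.029  3.141] [ 0.005 -0.     0.001 -0.002 -0.    -0.   ] [0.4789141  0.08124642 0.46014539] [0.09832694 0.2283613  0.17891896]
```

```bash
cat > w2t.py <<'E'
import sys
from bench import manip
from h import *
o=manip.get_obs();R=Ro.from_rotvec(o["tool_rot"]).as_matrix()
t=np.array([float(a) for a in sys.argv[1:4]])
print("pos",o["tool_pos"].round(4),"delta tool",(R.T@(t-o["tool_pos"])).round(4)); print(R.round(3),"q",o["qpos"].round(3),"f",o["ft_force"].round(2))
E
python3 w2t.py .534 .268 .40
```

```text
pos [0.4789 0.0812 0.4601] delta tool [ 0.0656  0.0567 -0.1844]
[[ 0.001  1.     0.009]
 [ 0.029  0.009 -1.   ]
 [-1.     0.001 -0.029]] q [ 0.008  0.172 -0.254  1.144  0.029  3.141] f [0.1  0.23 0.18]
```

Emit:
apply_moves(dp=[[0,0,0],[0,0,0],[0,0.005,-0.02],[0,0.01,-0.04],[0.01,0.02,-0.065],[0.02,0.03,-0.09],[0.03,0.04,-0.115],[0.045,0.05,-0.14],[0.055,0.057,-0.165],[0.066,0.057,-0.184]], yaw=[-0.14,-0.28,-0.42,-0.56,-0.7,-0.84,-0.98,-1.12,-1.26,-1.4], fingers=0.4)

```text
time_s: 6.2
tool_pos: [0.5351, 0.2688, 0.3989]
tool_rot: [0.146, 1.568, -0.099]
ft_force: [0.9, -0.0, 0.6]
gripper_width: 0.0343
```

```bash
python3 w2t.py .534 .268 .25; python3 look.py 5
```

```text
pos [0.5351 0.2688 0.3989] delta tool [ 0.1488 -0.0054 -0.0004]
[[ 0.001  0.155  0.988]
 [ 0.029  0.987 -0.155]
 [-1.     0.029 -0.003]] q [ 0.336  0.415 -0.076  1.069  0.027  2.063] f [ 0.91 -0.04  0.57]
6.2 [0.5351 0.2688 0.3989] 
 [[ 0.001  0.155  0.988]
 [ 0.029  0.987 -0.155]
 [-1.     0.029 -0.003]] [ 0.91 -0.04  0.57] 0.03428067864704061
```

View pics/side5.png

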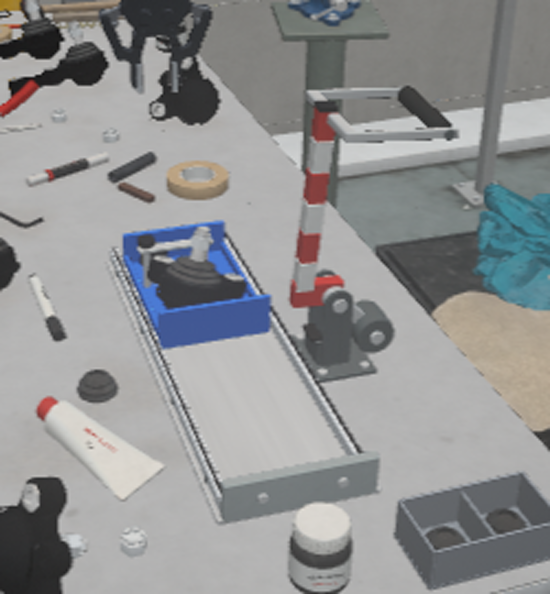

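Emit:
apply_moves(dp=[[0.03,0,0],[0.06,-0.003,0],[0.09,-0.003,0],[0.12,-0.004,0],[0.15,-0.005,0],[0.15,-0.005,0]], yaw=[-0.06,-0.12,-0.12,-0.12,-0.12,-0.12])

```text
time_s: 6.9
tool_pos: [0.531, 0.2672, 0.2441]
tool_rot: [0.052, 1.58, -0.012]
ft_force: [-0.1, 0.1, 0.3]
gripper_width: 0.034
```

```bash
python3 w2t.py .534 .270 .197; python3 look.py 6
```

```text
pos [0.531  0.2672 0.2441] delta tool [0.0471 0.0018 0.0034]
[[-0.009  0.041  0.999]
 [ 0.026  0.999 -0.041]
 [-1.     0.026 -0.01 ]] q [ 0.336  0.553 -0.28   0.737  0.027  1.948] f [-0.15  0.13  0.31]
6.9 [0.531  0.2672 0.2441] 
 [[-0.009  0.041  0.999]
 [ 0.026  0.999 -0.041]
 [-1.     0.026 -0.01 ]] [-0.15  0.13  0.31] 0.03404394173955169
```

View pics/side6.png

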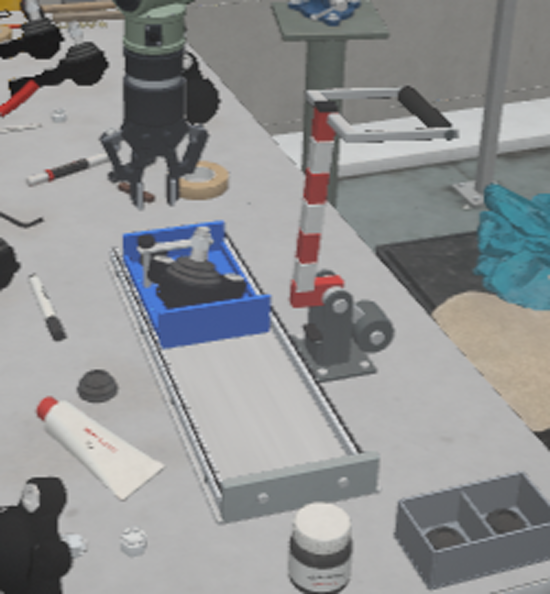

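View pics/top6.png

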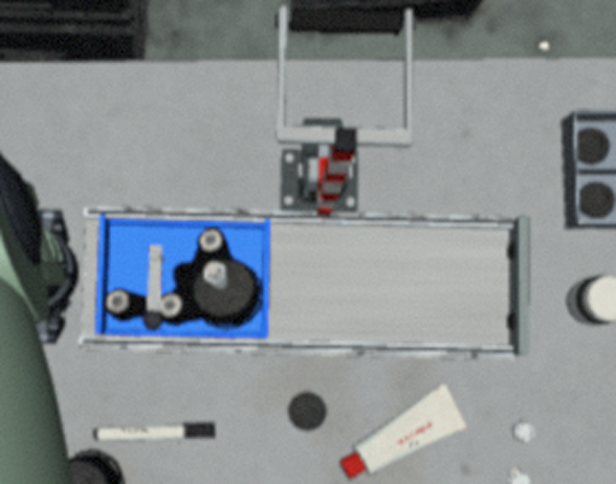

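Emit:
apply_moves(dp=[[0.015,0.001,0.003],[0.03,0.002,0.005],[0.045,0.002,0.005],[0.045,0.002,0.005],[0.045,0.002,0.005],[0.045,0.002,0.005]], yaw=[0,0,0,0,0,0], fingers=0)

```text
time_s: 7.6
tool_pos: [0.5383, 0.2714, 0.2037]
tool_rot: [0.054, 1.573, -0.009]
ft_force: [0.3, -0.1, 0.1]
gripper_width: -0.0001
```

```bash
python3 w2t.py .533 .15 .200;python3 w2t.py .525 -.04 .200; python3 look.py 7
```

```text
pos [0.5383 0.2714 0.2037] delta tool [ 0.0003 -0.1216 -0.0004]
[[-0.002  0.04   0.999]
 [ 0.029  0.999 -0.04 ]
 [-1.     0.029 -0.003]] q [ 0.339  0.614 -0.295  0.654  0.028  1.949] f [ 0.26 -0.07  0.15]
pos [0.5383 0.2714 0.2037] delta tool [-0.0052 -0.3117 -0.0008]
[[-0.002  0.04   0.999]
 [ 0.029  0.999 -0.04 ]
 [-1.     0.029 -0.003]] q [ 0.339  0.614 -0.295  0.654  0.028  1.949] f [ 0.26 -0.07  0.15]
7.6 [0.5383 0.2714 0.2037] 
 [[-0.002  0.04   0.999]
 [ 0.029  0.999 -0.04 ]
 [-1.     0.029 -0.003]] [ 0.26 -0.07  0.15] -0.00014308964508167715
```

View pics/side7.png

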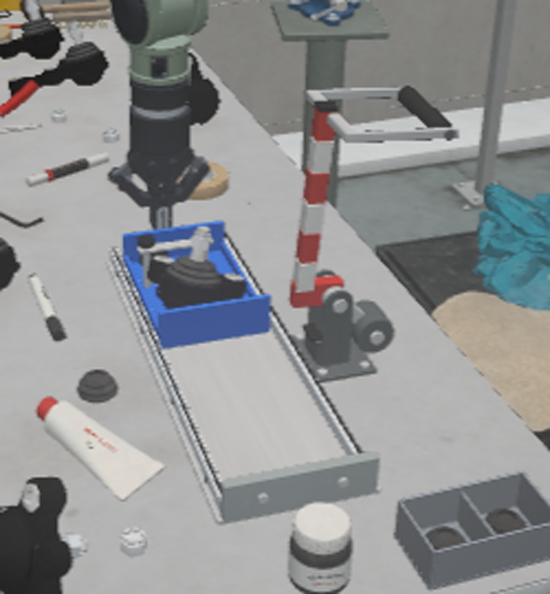

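Emit:
apply_moves(dp=[[0.001,-0.006,0],[0.002,-0.014,0],[0.002,-0.022,0],[0.002,-0.032,0],[0.002,-0.042,0],[0.002,-0.054,0],[0.001,-0.066,0],[0.001,-0.078,0],[0.001,-0.09,0],[0,-0.1,0]], yaw=[0,0,0,0,0,0,0,0,0,0])

```text
time_s: 8.7
tool_pos: [0.5343, 0.1707, 0.2013]
tool_rot: [0.055, 1.572, -0.008]
ft_force: [0.4, 2.4, -1.8]
gripper_width: 0.0001
```

```bash
python3 w2t.py .525 -.04 .200; python3 look.py 8
```

```text
pos [0.5343 0.1707 0.2013] delta tool [-0.005  -0.2108 -0.0009]
[[-0.001  0.04   0.999]
 [ 0.03   0.999 -0.04 ]
 [-1.     0.03  -0.002]] q [ 0.171  0.558 -0.413  0.595  0.029  1.782] f [ 0.41  2.41 -1.82]
8.7 [0.5343 0.1707 0.2013] 
 [[-0.001  0.04   0.999]
 [ 0.03   0.999 -0.04 ]
 [-1.     0.03  -0.002]] [ 0.41  2.41 -1.82] 0.00011842690270540813
```

View pics/side8.png

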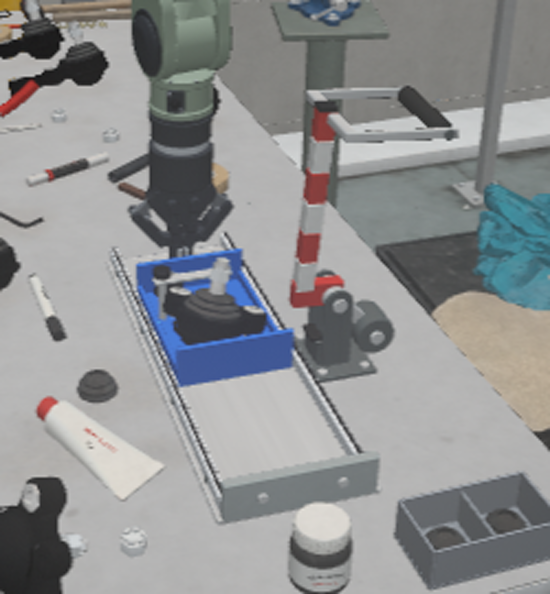

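View pics/top8.png

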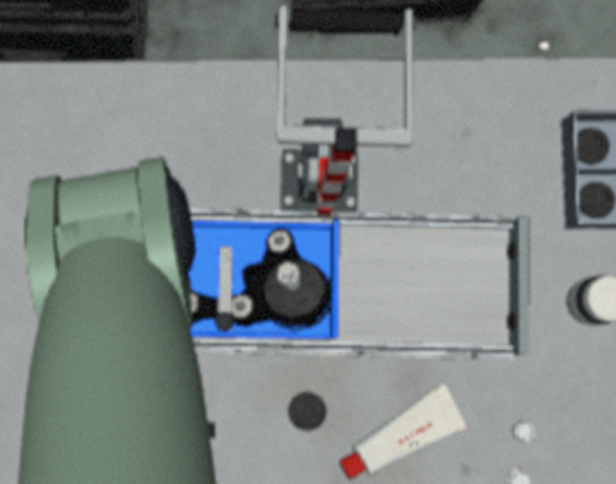

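Emit:
apply_moves(dp=[[0,-0.01,0],[0,-0.022,0],[-0.001,-0.034,0],[-0.001,-0.046,0],[-0.002,-0.058,0],[-0.002,-0.07,0],[-0.003,-0.082,0],[-0.003,-0.094,-0.002],[-0.003,-0.106,-0.003],[-0.003,-0.116,-0.004]], yaw=[0,0,0,0,0,0,0,0,0,0])

```text
time_s: 9.8
tool_pos: [0.5265, 0.0531, 0.2015]
tool_rot: [0.055, 1.569, -0.011]
ft_force: [3.9, 6.3, 0.4]
gripper_width: -0.0
```

```bash
python3 w2t.py .521 -.03 .200; python3 look.py 9
```

```text
pos [0.5265 0.0531 0.2015] delta tool [-0.0008 -0.0833 -0.002 ]
[[ 0.002  0.042  0.999]
 [ 0.028  0.999 -0.042]
 [-1.     0.028  0.001]] q [-0.046  0.515 -0.497  0.558  0.028  1.567] f [3.93 6.33 0.44]
9.8 [0.5265 0.0531 0.2015] 
 [[ 0.002  0.042  0.999]
 [ 0.028  0.999 -0.042]
 [-1.     0.028  0.001]] [3.93 6.33 0.44] -3.0676470928189594e-05
```

View pics/side9.png

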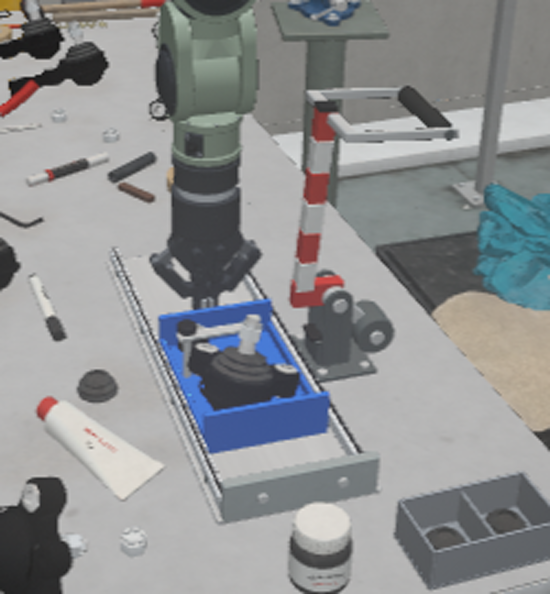

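View pics/top9.png

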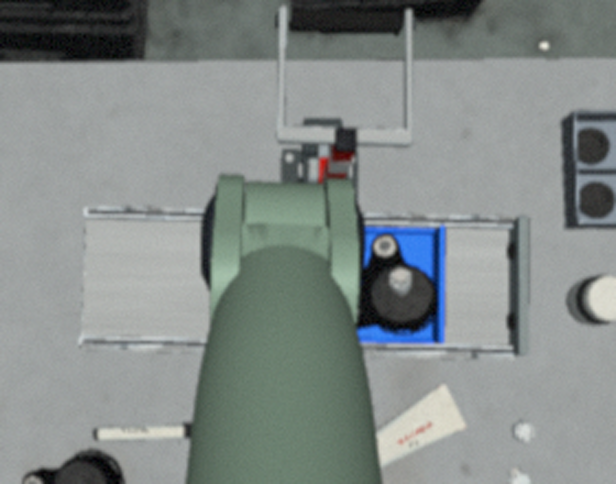

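Emit:
apply_moves(dp=[[0,-0.01,0],[0,-0.02,0],[-0.001,-0.03,-0.001],[-0.001,-0.04,-0.001],[-0.001,-0.048,-0.001],[-0.001,-0.055,-0.002],[-0.001,-0.061,-0.002],[-0.001,-0.066,-0.002],[-0.001,-0.07,-0.002],[-0.001,-0.072,-0.002]], yaw=[0,0,0,0,0,0,0,0,0,0])

```text
time_s: 10.9
tool_pos: [0.5212, -0.0191, 0.2013]
tool_rot: [0.056, 1.569, -0.012]
ft_force: [2.9, 8.7, 6.5]
gripper_width: -0.0003
```

```bash
python3 w2t.py .521 -.03 .200; python3 look.py 10
```

```text
pos [ 0.5212 -0.0191  0.2013] delta tool [ 0.001  -0.0109  0.0003]
[[ 0.002  0.043  0.999]
 [ 0.028  0.999 -0.043]
 [-1.     0.028  0.001]] q [-0.185  0.506 -0.515  0.553  0.028  1.428] f [2.86 8.69 6.46]
10.9 [ 0.5212 -0.0191  0.2013] 
 [[ 0.002  0.043  0.999]
 [ 0.028  0.999 -0.043]
 [-1.     0.028  0.001]] [2.86 8.69 6.46] -0.0002875034398172682
```

View pics/side10.png

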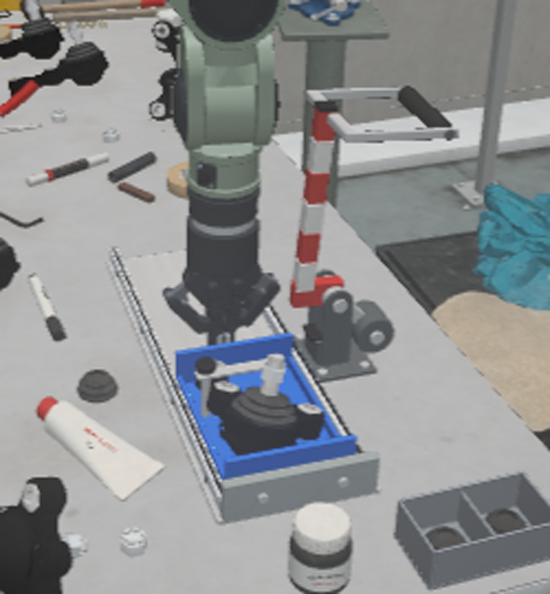

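View pics/top10.png

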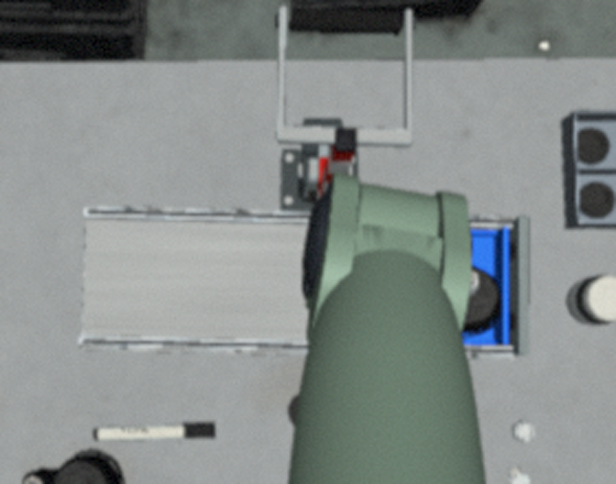

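Emit:
apply_moves(dp=[[0,-0.003,0],[0,-0.006,0],[0,-0.009,0],[0,-0.012,0]], yaw=[0,0,0,0])

```text
time_s: 11.4
tool_pos: [0.5206, -0.0283, 0.2013]
tool_rot: [0.064, 1.567, 0.0]
ft_force: [2.2, 26.2, 8.4]
gripper_width: 0.0
```

Emit:
apply_moves(dp=[[0,0.003,0],[0,0.01,0],[0,0.025,0],[0,0.045,0],[-0.02,0.065,0],[-0.05,0.085,0],[-0.08,0.12,0],[-0.12,0.15,0],[-0.15,0.18,0],[-0.15,0.2,0]], yaw=[0,0,0,0,0,0,0,0,0,0])

```text
time_s: 12.4
tool_pos: [0.5291, 0.1678, 0.3641]
tool_rot: [0.063, 1.559, 0.002]
ft_force: [0.6, -0.4, -0.1]
gripper_width: -0.0001
```

```bash
python3 look.py 11
python3 - <<'E'
import numpy as np,cv2
i=np.load("top_last.npy")[180:300,320:460]; cv2.imwrite("pics/top11z.png",cv2.resize(i,None,fx=5,fy=5,interpolation=cv2.INTER_CUBIC))
E
```

```text
12.4 [0.5291 0.1678 0.3641] 
 [[ 0.012  0.039  0.999]
 [ 0.041  0.998 -0.039]
 [-0.999  0.042  0.01 ]] [ 0.59 -0.45 -0.13] -0.00011148082450400858
```

View pics/side11.png

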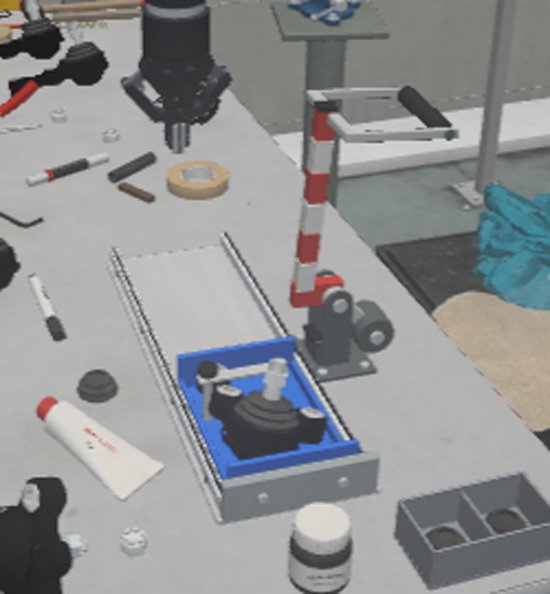

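View pics/top11z.png

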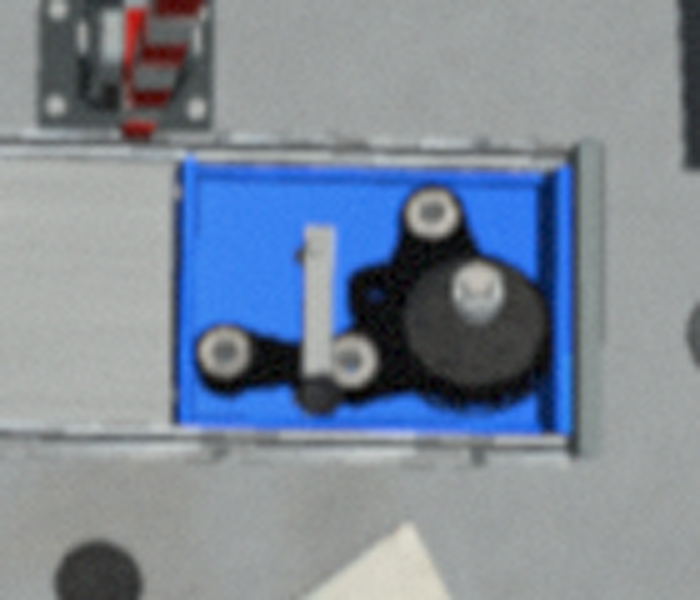

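Run:
```python
from h import *
yt=np.array([.034,.9994]);c=np.array([.5355,.009])
for n,(a,b,z) in {"rear mid top":(180,293,.056),"front outer":(571,300,.056),"stop outer":(600,300,.049)}.items():
    p=ray("top",(320+a/5,180+b/5),z); print(n,p.round(4),"track y",((p[:2]-c)@yt).round(4))
```

```text
rear mid top [ 0.5309 -0.0344  0.056 ] track y -0.0435
front outer [ 0.5256 -0.2247  0.056 ] track y -0.2339
stop outer [ 0.526  -0.2409  0.049 ] track y -0.2501
```

```bash
python3 -c "
from bench import manip
print(manip.hand_in()); o=manip.get_obs(); print(o['time_s'],o['ft_force'])"
```

```text
the job is handed in; nothing more can be done
None
the job is handed in; nothing more can be done
```

I pushed the barrier up by its roller with shut fingers until it tipped over on its own. I then pushed the carrier along the track to the end stop, backed the fingers off and handed the job in. The last robot clock reading was 12.4 s of the 58 s allowed; no verdict was reported.

What the last checks showed:
- **Barrier:** it was still standing raised in the final side picture, with the arm well clear of it. I did not measure the joint angle.
- **Carrier:** the wrist force rose to about 26 N when it met the buffers. In the final pictures it lies flat, and the top view puts its front wall at about track y = -234 to -235 mm, so its origin is about -139 mm. The limit is -135 mm and my reading is good to about 2 mm.
- **Arm and other things:** the wrist force was about 0.8 N or less after backing off, with nothing being touched. I saw no movement of the other things in the pictures, though I did not measure them.

- **Disagreement:** the last wrist joint hit its range limit while moving away from the barrier. That left the tool tilted by 0.03 to 0.04 rad for the carrier push, and the push went through without trouble.

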